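# Mark a stencil board in the guarded press

## Robot

A 6-joint arm with a two-finger parallel gripper is mounted at the origin on the work surface. World frame = base frame: x ahead of the robot, y to its left, z up, the work surface at z = 0. Lengths are in m, angles in degrees, forces in N, time in s.
With the tool pointing down it reaches from about 0.35 to 0.8 m from the base axis. Payload 7.3 kg.
Tool frame: the origin (TCP) lies on the centre line of the jaws, within the pads' length; the fingertips stand 11 mm ahead of it and the grasp point (between the pads) lies 8 mm behind it; x points along the fingers, z is the direction in which the jaws open and shut, and the axes are right-handed (so a half turn about x gives the same grasp; the last joint's range is limited). The gripper opens to 85 mm and grips with 20 to 120 N. Pads are 22 mm wide; open, the fingers measure 114 mm over their backs; the gripper's body (76 mm by 85 mm) begins 54 mm behind the grasp point. The pads swing forward as they close: fully open they stand 13 mm farther back than shut.
Start: joints at [-74.656, 19.595, 87.324, -0, 73.075, -8.365], TCP at [0.211, -0.481, 0.242] pointing down, gripper open.
Joint ranges: [-145.02, 145.02], [-44.19, 115.74], [2.07, 154.8], [-57.11, 237.11], [16.16, 152.29], [-177.93, 177.93]. Speed limits (degrees/s): [147.25, 147.25, 180, 180, 180, 180].

## Interface

Orientations are given as a 3x3 rotation matrix whose columns are the frame's x, y, z axes.
In Python, from bench import bot gives the robot as it stands.
- The arm moves only by the tool jog_arm, never from a script. Its argument "rows" is a list that holds one entry, the list of rows, each a list of 7 numbers: the shift along the tool's x, y, z in mm, then the turn, a rotation vector about the tool's x, y, z in rad, then the gripper command: -1 is fully open, 1 is shut, values between are in proportion. A call has 1 to 8 rows; each row is the pose to reach, as a shift and turn from the pose measured when the call began, along the tool's axes at that moment; what a row does not reach only later rows make up. A row lasts 1/10 s, in which the tool goes at most 50 mm and 8.59 degrees, less where a joint would pass 70% of its speed; a pose out of reach is approached as far as the arm can. A call with a gripper value outside its range is refused whole. The fingers move at their own pace and stop on an object; "newtons" is the grip in N (left out, the last holds). Time passes only in rows, so rows that repeat a pose let the fingers close. It gives the time, the measured TCP pose, the force and the opening at its end, in the units of the state.
- bot.sense(): the state, without advancing time (a new reading comes with each control period).
- bot.get_image(name): name is "scene" or "side" or "wrist"; returns the picture (384x512x3 uint8, blue, green, red); there is no depth.
- bot.get_calibration(name): a dict with "vfov" (degrees; the focal length in pixels is half the picture's height over the tangent of half this angle, whatever the lens; pixels are square), "cx", "cy" (the principal point, pixels), "R" (3x3) and "t" (3): a world point X has camera coordinates R X + t. Camera axes: x right, y down, z forward; pixel columns grow to the right and rows downward; lengths in m; the calibration is good to about 2 mm. The wrist camera is an equidistant fisheye: a pixel r from the principal point sees the ray r / f radians off the axis. A picture is of the moment at which its call begins: read the wrist's pose just before it. get_calibration takes no time and is no camera call; for the wrist camera it gives the pose at the moment of the call.
- bot.close_job(): hands the job in, once; it reports no verdict.
The state is a dict: "t": time; "joint_pos": joint angles; "qvel": joint speeds; "joint_torque": joint torques, N m; "tcp_pos": TCP position; "eef_rot": TCP orientation; "force": force on the tool from outside, world axes, zero at the start; "moment": the same for the moment, N m; "grip_width": opening from 0.0 (shut) to 1.0 (fully open).
Only numpy, scipy, OpenCV 4.12 (cv2) and the standard library are available. Lean on these libraries where they do the work, as an engineer would, in place of code of your own. Each camera call takes 0.05 s, during which the arm holds its last target. There are 200 camera calls.

## Task

On the stencil-cutter's bench, push the plywood stencil board with your fingertips along its guide rails until it sits fully home against the back stop of the green marking press. Then reach down through the window of the yellow guard and press the red lever all the way down, keep it down for about a second, and let it come back up, without ever touching the yellow guard. Do not press the lever before the board is home, do not lift the board, and leave everything else on the bench where it is.

Things in the scene. Friction and masses are not known exactly. Their poses are not given: they have to be found in the camera images.
- press: Green marking press, bolted down. Origin on the bench (z = 0) below the middle of the red lever pad; x level along the guide rails, away from the robot, to the back stop; z up. Base plate x -235 to 110, y -75 to 75, top z = 15 mm. Two steel rails 7 mm wide, inner faces y = +-53, x -210 to 45, tops z = 25. Lever hinge cheeks x 70 to 100, y -18 to 18, up to z = 80.
- stop (a point): Middle of the front face of the steel back stop (100 mm wide, from the base plate up to 35 mm above the bench): x = +25 mm, 25 mm above the bench in the press frame. The board's far edge rests against this face when home.
- guard: Yellow guard frame on the press; the robot must not touch it. Same origin and axes as the press. Level plate z = 89 to 97 mm, outside x -50 to 50, y -70 to 70, with one window x -36 to 36, y -45 to 45 mm, on four 10 mm square posts centred at x = +-43, y = +-65. Open between the posts.
- window (a point): Middle of the guard's window, level with the plate's upper face (97 mm above the bench, 22 mm above the raised lever pad).
- lever_pad (a point): Middle of the top face of the red square pad (36 x 36 mm, 8 mm thick) on the free end of the lever; 75 mm above the bench when raised, straight under the window's middle. It moves down about 13 mm when fully pressed.
- lever (a joint): Lever angle in rad: 0 raised, 0.15 fully pressed (hard stop). A spring brings it back up; holding it takes about 4 N at the top and 8 N at the bottom, pressed on the pad. The hinge lies 85 mm beyond the pad in the press's +x direction.
- board: Loose plywood board with an amber patterned sheet on top, 150 (x) x 100 (y) x 15 mm, 0.15 to 0.3 kg, flat on the base plate between the rails (3 mm play each side), x along the press's x. Origin: centre of its underside; the near edge is 75 mm to -x. It starts 30 to 55 mm short of the stop; at home its origin is at x = -50 mm in the press frame, 15 mm above the bench.
- jar: Bystander: amber glass jar with white cap, 72 mm across, 115 mm tall, upright, left (+y) of the press. Origin under its centre.
- tape: Bystander: roll of tan tape lying flat, 68 mm across, 22 mm tall, right (-y) of the press. Origin under its centre.
- block: Bystander: dark wood sharpening block 90 x 35 x 28 mm, left of the press. Origin under its centre.
- calculator: Bystander: white pocket calculator 130 x 85 x 18 mm lying flat. Origin under its centre.
- bottle: Bystander: teal bottle 60 mm across, 170 mm tall, upright. Origin under its centre.
- penpot: Bystander: red pot 72 mm across, with pens up to 155 mm tall. Origin under its centre.
Things that resemble listed ones, but are neither listed nor needed, are in the scene too. There is more than one size of the board; the job needs the larger.

How it is judged:
By the outcome, as a careful person would: the job done as asked, in the order asked, and still so for the second after the job is handed in, with the robot touching nothing.
It also fails if it takes over 51 s, if anything falls off the work surface, if the arm or the gripper's body presses on something with over 40 N, if the wrist force passes 120 N, or if a joint passes its speed limit or range.

## Working session

There is one attempt and no reset: what is moved stays moved. The work goes in short steps, Python scripts to look and compute and a tool call to move; the robot and the scene stay as the last step left them, time stands still between calls to the robot, and variables do not carry over. Pictures are saved under pics/ and viewed, about 8 in all and at most 12, crops included, and the job is handed in when it is done.

Besides the shell and the picture viewer there is one more tool, called as name(argument=value, ...), one argument or row to a line, values as JSON. jog_arm: Moves the arm, as the interface text tells. Its arguments: {"type":"object","properties":{"rows":{"type":"array"},"newtons":{"type":"number"}},"required":["rows"]}

```bash
mkdir -p pics
python3 - <<'E'
from bench import bot
import cv2,numpy as np
s=bot.sense();print({k:np.round(v,3).tolist() for k,v in s.items()})
for n in ("scene","side"):
    im=bot.get_image(n);cv2.imwrite(f"pics/{n}0.png",im)
    c=bot.get_calibration(n);print(n,c)
a=cv2.imread("pics/scene0.png");b=cv2.imread("pics/side0.png")
cv2.imwrite("pics/s0.png",cv2.resize(a,(800,600),interpolation=cv2.INTER_CUBIC));cv2.imwrite("pics/d0.png",cv2.resize(b,(800,600),interpolation=cv2.INTER_CUBIC))
E
```

```text
{'t': 0.0, 'joint_pos': [-74.655, 19.637, 87.378, -0.0, 73.077, -8.366], 'qvel': [0.047, 0.018, 0.057, -0.087, 0.054, -0.033], 'joint_torque': [-0.0, -43.368, -24.601, -0.0, 0.008, -0.0], 'tcp_pos': [0.211, -0.48, 0.242], 'eef_rot': [[-0.0, 0.916, 0.402], [0.002, 0.402, -0.916], [-1.0, 0.0, -0.002]], 'force': [-0.12, -0.031, 0.305], 'moment': [0.018, 0.006, -0.022], 'grip_width': 1.002}
scene {'vfov': 45.62562087266626, 'cx': 259.59172447234556, 'cy': 202.40105432979948, 'R': array([[-0.72230116,  0.69137696,  0.01670136],
       [ 0.57229349,  0.61110114, -0.54684144],
       [-0.38827979, -0.38542612, -0.8370696 ]]), 't': array([ 0.4226874 , -0.31148369,  1.63566756])}
side {'vfov': 42.3838817269161, 'cx': 257.76053471614495, 'cy': 196.6382856546957, 'R': array([[-0.83300971, -0.55325771, -0.0008494 ],
       [-0.37158496,  0.56061118, -0.74002684],
       [ 0.40990174, -0.61613392, -0.6725768 ]]), 't': array([0.52070646, 0.27060969, 1.21175526])}
```

View pics/s0.png

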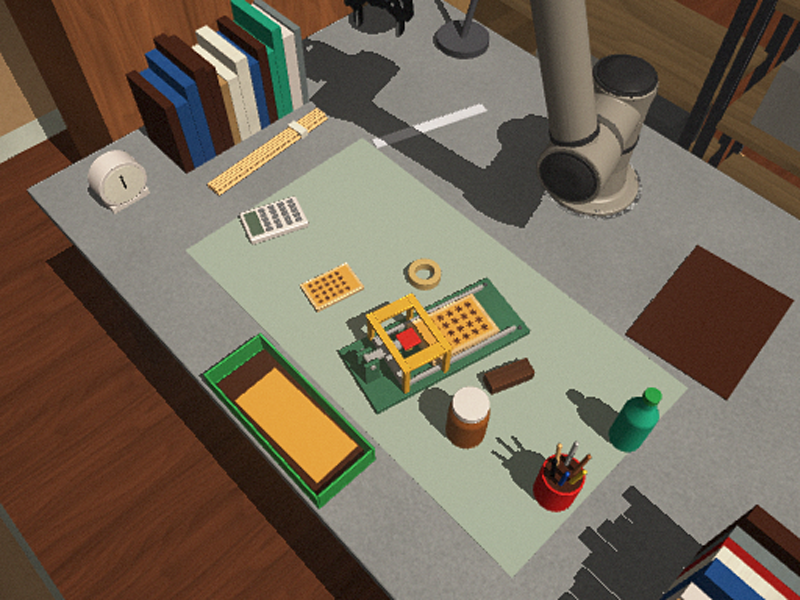

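View pics/d0.png

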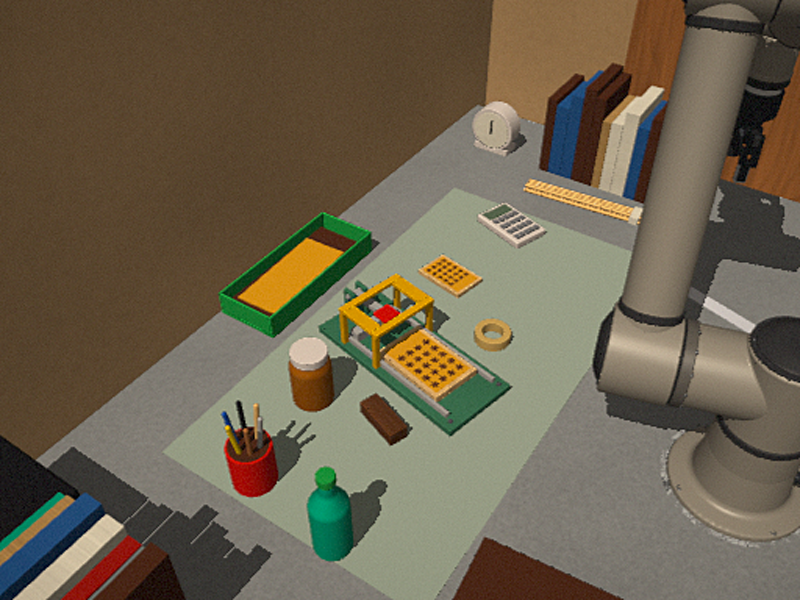

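The scene and side views show the press with its guard. The red pad is at (408,338) and (386,315) in the 800-px views. The board lies at the near end of the press, with a smaller decoy board beside it. Now casting rays for the pad and the base-plate corners.

```bash
cat > h.py <<'E'
import numpy as np,cv2
from bench import bot
def ray(n,uv,c=None):
    c=c or bot.get_calibration(n); f=192/np.tan(np.radians(c["vfov"]/2))
    R=np.array(c["R"]);t=np.array(c["t"]); d=np.array([uv[0]-c["cx"],uv[1]-c["cy"]])/f
    if n=="wrist":
        r=np.hypot(*d); v=np.r_[d/max(r,1e-9)*np.sin(r),np.cos(r)]
    else: v=np.r_[d,1]
    return -R.T@t, R.T@v/np.linalg.norm(v)
def onz(n,uv,z,c=None):
    o,d=ray(n,uv,c); return o+d*(z-o[2])/d[2]
def proj(n,X,c=None):
    c=c or bot.get_calibration(n); f=192/np.tan(np.radians(c["vfov"]/2))
    p=np.array(c["R"])@X+c["t"]
    if n=="wrist":
        th=np.arctan2(np.hypot(p[0],p[1]),p[2]); q=p[:2]/np.hypot(p[0],p[1])*th
    else: q=p[:2]/p[2]
    return q*f+[c["cx"],c["cy"]]
def tri(a,b):
    (o,d),(p,e)=a,b; s=np.linalg.lstsq(np.c_[d,-e],p-o,rcond=None)[0]
    return (o+d*s[0]+p+e*s[1])/2, np.linalg.norm(o+d*s[0]-p-e*s[1])
E
python3 - <<'E'
from h import *
k=.64
C={}
for n,box in (("scene",(370,310,450,370)),("side",(360,290,420,340))):
    im=cv2.imread(f"pics/{n}0.png").astype(int);b,g,r=[im[...,i] for i in range(3)]
    m=(r>130)&(g<60)&(b<60); x0,y0,x1,y1=[int(v*k) for v in box]
    w=np.zeros_like(m);w[y0:y1,x0:x1]=1;ys,xs=np.nonzero(m&w);C[n]=(xs.mean(),ys.mean());print(n,len(xs),C[n],onz(n,C[n],.075)*1e3)
print(tri(ray("scene",C["scene"]),ray("side",C["side"])))
for n,l in (("scene",[(489,279),(529,328),(380,411)]),("side",[(511,385),(450,433),(320,328)])):
    P=[onz(n,np.array(p)*k,.015) for p in l];print(n,np.round(np.array(P)*1e3,1).tolist())
    print(np.linalg.norm(P[1]-P[0]),np.linalg.norm(P[2]-P[1]),np.degrees(np.arctan2(*(P[2]-P[1])[1::-1])))
E
```

```text
scene 129 (np.float64(261.13953488372096), np.float64(216.36434108527132)) [630.45308826  51.88570582  75.        ]
side 112 (np.float64(246.6875), np.float64(200.35714285714286)) [628.20176351  51.26583442  75.        ]
(array([0.62932904, 0.05049333, 0.07323974]), np.float64(0.0012694944774337674))
scene [[385.3, 37.6, 15.0], [415.5, 171.6, 15.0], [748.5, 103.1, 15.0]]
0.1373985766211994 0.33997272330319855 -11.617311143428775
side [[380.6, 29.4, 15.0], [414.5, 177.7, 15.0], [744.4, 99.7, 15.0]]
0.1521235741713057 0.33902457032671773 -13.30938608646424
```

jog_arm(
  rows=[
    [[0,35,-35,0.1,0,0,1],[0,68,-70,0.2,0,0,1],[0,102,-104,0.3,0,0,1],[0,136,-139,0.4,0,0,1],[0,170,-174,0.5,0,0,1],[0,204,-208,0.6,0,0,1],[0,238,-242,0.635,0,0,1],[0,272,-277,0.635,0,0,1]],
  ],
)

```text
t: 0.9
tcp_pos: [0.3488, -0.1155, 0.2421]
eef_rot: [[-0.0, 0.975, -0.221], [0.001, -0.221, -0.975], [-1.0, -0.0, -0.001]]
force: [0.6, 0.1, -0.2]
grip_width: 0.0
```

```bash
cat > go.py <<'E'
import sys
from h import *
P0=np.array([.6293,.0510,0]);YAW=-12.7
try:
    import json;q=json.load(open("press.json"));P0=np.array(q["p"]);YAW=q["yaw"]
except FileNotFoundError: pass
a=np.radians(YAW);RP=np.array([[np.cos(a),-np.sin(a),0],[np.sin(a),np.cos(a),0],[0,0,1]])
def target(px,py,tipz):  # tips in press frame mm, jaws along press -y
    s=bot.sense();R=np.array(s["eef_rot"]);T=P0+RP@np.array([px,py,tipz+11])/1e3
    Rt=RP@np.array([[0,1,0],[0,0,-1],[-1,0,0]]).astype(float)
    rv=cv2.Rodrigues(R.T@Rt)[0].ravel()
    tip=RP.T@(np.array(s["tcp_pos"])+R[:,0]*.011-P0)*1e3
    print("t",s["t"],"tip press",np.round(tip,1),"F",np.round(s["force"],2),"grip",round(s["grip_width"],3),"lim j",np.round(s["joint_pos"],0))
    print("shift",np.round(R.T@(T-s["tcp_pos"])*1e3,1),"turn",np.round(rv,3))
if __name__=="__main__": target(*map(float,sys.argv[1:4]))
E
python3 go.py -215 0 200
```

```text
t 0.9 tip press [-237.  -224.1  231.1] F [ 0.64  0.09 -0.23] grip 0.0 lim j [-30.   3. 109.   0.  68.  72.]
shift [  31.4   21.7 -224.1] turn [-0.001 -0.001  0.   ]
```

jog_arm(
  rows=[
    [[7,5,-45,0,0,0,1],[14,10,-90,0,0,0,1],[21,15,-135,0,0,0,1],[28,20,-180,0,0,0,1],[31,22,-224,0,0,0,1],[31,22,-224,0,0,0,1],[31,22,-224,0,0,0,1]],
  ],
)

```text
t: 1.6
tcp_pos: [0.4194, 0.0989, 0.2109]
eef_rot: [[-0.002, 0.976, -0.218], [0.001, -0.218, -0.976], [-1.0, -0.002, -0.0]]
force: [-0.4, -0.7, -0.6]
grip_width: -0.004
```

```bash
python3 - <<'E'
from h import *
import pickle
c=bot.get_calibration("wrist");im=bot.get_image("wrist");pickle.dump(c,open("w1.pkl","wb"))
cv2.imwrite("pics/w1.png",im);cv2.imwrite("pics/w1b.png",cv2.resize(im,(800,600),interpolation=cv2.INTER_CUBIC))
print(c, bot.sense()["tcp_pos"])
E
python3 go.py -215 0 200
```

```text
{'vfov': 65.70646984690485, 'cx': 255.98119643042736, 'cy': 190.4801208884167, 'R': array([[-2.18413175e-01, -9.75856379e-01, -1.08972053e-04],
       [-9.22839117e-01,  2.06510705e-01,  3.25148108e-01],
       [-3.17275351e-01,  7.11171941e-02, -9.45663099e-01]]), 't': array([0.18830086, 0.33409612, 0.47698131])} [0.41938516 0.09803514 0.21105381]
t 1.65 tip press [-215.1   -0.3  200.1] F [-0.6   0.49 -0.39] grip 0.001 lim j [  3.  12. 104.   0.  65. 106.]
shift [ 0.1  0.1 -0.3] turn [-0.    -0.001  0.001]
```

View pics/w1b.png

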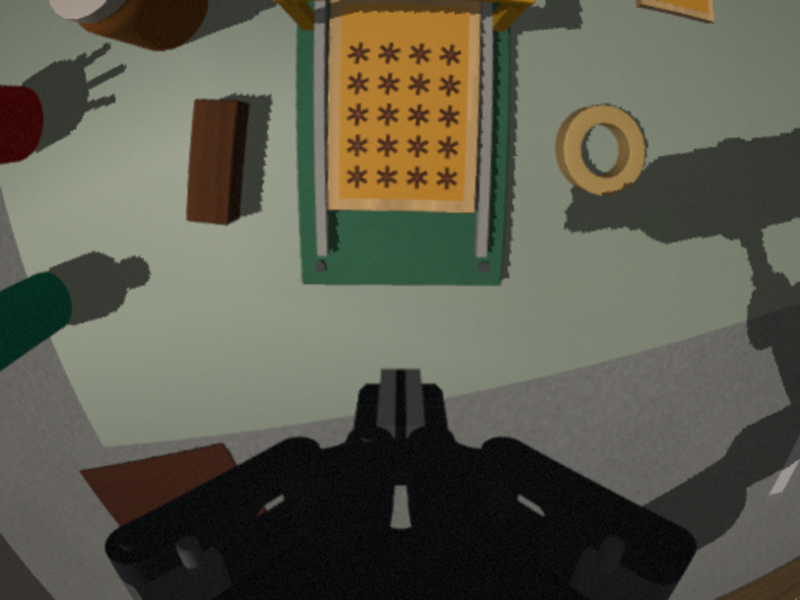

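Wrist view: base-plate near corners at (303,284) and (501,285), and board near corners at (329,210) and (475,213). The fingertips are shut and centred at about (400,370).

Run:
```python
from go import *
import pickle
c=pickle.load(open("w1.pkl","rb"))
for nm,uv,z in (("baseL",(303,284),.015),("baseR",(501,285),.015),("brdL",(329,210),.030),("brdR",(475,213),.030),("railL in",(328,250),.025),("railR in",(478,250),.025),("railL in far",(329,60),.025),("railR in far",(479,60),.025)):
    W=onz("wrist",np.array(uv)*.64,z,c);print(nm,np.round(W*1e3,1),np.round(RP.T@(W-P0)*1e3,1))
```

```text
baseL [417.3 174.   15. ] [-233.8   73.4   15. ]
baseR [384.1  29.3  15. ] [-234.4  -75.1   15. ]
brdL [468.  137.7  30. ] [-176.4   49.1   30. ]
brdR [444.3  41.1  30. ] [-178.3  -50.4   30. ]
railL in [440.1 146.5  25. ] [-205.6   51.6   25. ]
railR in [417.   43.1  25. ] [-205.4  -54.4   25. ]
railL in far [568.9 114.3  25. ] [-72.9  48.5  25. ]
railR in far [547.2  16.2  25. ] [-72.4 -52.   25. ]
```

jog_arm(
  rows=[
    [[40,10,0,0,0,0,1],[80,10,0,0,0,0,1],[120,10,0,0,0,0,1],[150,10,0,0,0,0,1],[170,10,0,0,0,0,1],[178,10,0,0,0,0,1],[179,10,0,0,0,0,1],[179,10,0,0,0,0,1]],
  ],
)

```text
t: 2.45
tcp_pos: [0.4296, 0.0954, 0.0328]
eef_rot: [[0.0, 0.975, -0.221], [0.001, -0.221, -0.975], [-1.0, -0.0, -0.001]]
force: [-0.7, 0.1, -0.2]
grip_width: 0.001
```

```bash
python3 go.py -136 -0.5 21
```

```text
t 2.45 tip press [-204.6   -0.6   21.8] F [-0.72  0.07 -0.16] grip 0.001 lim j [  2.  29. 114.   0.  37. 105.]
shift [ 0.8 68.6 -0.2] turn [-0.001 -0.001  0.   ]
```

Pushing at about 60 mm/s, stopping short of home first.

jog_arm(
  rows=[
    [[0,9,0,0,0,0,1],[0,17,0,0,0,0,1],[0,23,0,0,0,0,1],[0,29,0,0,0,0,1],[0,35,0,0,0,0,1],[0,41,0,0,0,0,1],[0,47,0,0,0,0,1],[0,52,0,0,0,0,1]],
  ],
)

```text
t: 3.25
tcp_pos: [0.4808, 0.0838, 0.0328]
eef_rot: [[0.0, 0.975, -0.221], [0.001, -0.221, -0.975], [-1.0, -0.0, -0.001]]
force: [-1.8, 0.5, 0.9]
grip_width: -0.002
```

jog_arm(
  rows=[
    [[0,3,0,0,0,0,1],[0,6,0,0,0,0,1],[0,8,0,0,0,0,1],[0,10,0,0,0,0,1],[0,11,0,0,0,0,1],[0,11,0,0,0,0,1]],
  ],
)

```text
t: 3.85
tcp_pos: [0.4919, 0.0813, 0.0328]
eef_rot: [[0.001, 0.975, -0.221], [0.001, -0.221, -0.975], [-1.0, 0.001, -0.001]]
force: [-0.2, 0.2, -0.2]
grip_width: 0.001
```

```bash
python3 go.py -136 -0.5 21
```

```text
t 3.85 tip press [-140.7   -0.6   21.8] F [-0.19  0.22 -0.21] grip 0.001 lim j [  1.  33. 105.   0.  42. 103.]
shift [ 0.8  4.7 -0.1] turn [-0.001 -0.001 -0.001]
```

Creeping in and watching the force for the stop.

jog_arm(
  rows=[
    [[0,1,0,0,0,0,1],[0,2,0,0,0,0,1],[0,3,0,0,0,0,1],[0,3,0,0,0,0,1]],
  ],
)

```text
t: 4.25
tcp_pos: [0.495, 0.0806, 0.0328]
eef_rot: [[0.001, 0.975, -0.221], [0.001, -0.221, -0.975], [-1.0, 0.001, -0.001]]
force: [-0.8, 0.0, -0.3]
grip_width: 0.001
```

jog_arm(
  rows=[
    [[0,1,0,0,0,0,1],[0,2,0,0,0,0,1]],
  ],
)

```text
t: 4.45
tcp_pos: [0.497, 0.0802, 0.0328]
eef_rot: [[0.001, 0.975, -0.221], [0.001, -0.221, -0.975], [-1.0, 0.001, -0.001]]
force: [-3.4, 1.1, 0.5]
grip_width: 0.002
```

jog_arm(
  rows=[
    [[0,1,0,0,0,0,1],[0,1,0,0,0,0,1]],
  ],
)

```text
t: 4.65
tcp_pos: [0.4969, 0.0802, 0.0327]
eef_rot: [[-0.001, 0.975, -0.221], [0.001, -0.221, -0.975], [-1.0, -0.002, -0.001]]
force: [-4.8, 0.5, 3.6]
grip_width: -0.003
```

jog_arm(
  rows=[
    [[0,1,0,0,0,0,1],[0,1,0,0,0,0,1]],
  ],
)

```text
t: 4.85
tcp_pos: [0.4969, 0.0802, 0.0326]
eef_rot: [[-0.004, 0.975, -0.221], [0.001, -0.221, -0.975], [-1.0, -0.004, -0.0]]
force: [-5.8, 1.4, 4.2]
grip_width: 0.001
```

jog_arm(
  rows=[
    [[0,2,0,0,0,0,1],[0,3,0,0,0,0,1],[0,3,0,0,0,0,1]],
  ],
)

```text
t: 5.15
tcp_pos: [0.497, 0.0801, 0.0324]
eef_rot: [[-0.01, 0.975, -0.221], [0.002, -0.221, -0.975], [-1.0, -0.01, 0.0]]
force: [-10.8, 3.2, 8.6]
grip_width: -0.003
```

jog_arm(
  rows=[
    [[0,-3,0,0,0,0,1],[0,-10,0,0,0,0,1],[0,-20,0,0,0,0,1],[0,-30,0,0,0,0,1],[-30,-32,0,0,0,0,1],[-70,-32,0,0,0,0,1],[-110,-32,0,0,0,0,1],[-150,-32,0,0,0,0,1]],
  ],
)

```text
t: 5.95
tcp_pos: [0.4665, 0.0869, 0.1842]
eef_rot: [[-0.01, 0.975, -0.221], [0.002, -0.221, -0.975], [-1.0, -0.01, 0.0]]
force: [1.2, 0.8, -0.4]
grip_width: -0.003
```

```bash
python3 go.py -120 -0.5 220
```

```text
t 5.95 tip press [-166.9   -0.8  173.2] F [ 1.17  0.78 -0.35] grip -0.003 lim j [  1.  18. 100.   0.  63. 104.]
shift [-47.3  46.3  -0.3] turn [-0.001  0.     0.01 ]
```

jog_arm(
  rows=[
    [[-25,20,0,0,0,0,1],[-47,46,0,0,0,0.01,1],[-47,46,0,0,0,0.01,1],[-47,46,0,0,0,0.01,1]],
  ],
)

```text
t: 6.35
tcp_pos: [0.5111, 0.0767, 0.2303]
eef_rot: [[-0.001, 0.975, -0.221], [-0.0, -0.221, -0.975], [-1.0, -0.001, 0.001]]
force: [-0.2, 0.4, -1.1]
grip_width: -0.001
```

```bash
python3 - <<'E'
from h import *
import pickle
c=bot.get_calibration("wrist");im=bot.get_image("wrist");pickle.dump(c,open("w2.pkl","wb"))
cv2.imwrite("pics/w2.png",im);cv2.imwrite("pics/w2b.png",cv2.resize(im,(800,600),interpolation=cv2.INTER_CUBIC))
E
python3 go.py -120 -.5 220
```

```text
t 6.4 tip press [-121.7   -0.9  218.6] F [-0.18  0.51 -1.05] grip 0.0 lim j [  0.  19.  90.  -0.  71. 103.]
shift [-1.4  1.6 -0.4] turn [-0.001  0.001  0.003]
```

View pics/w2b.png

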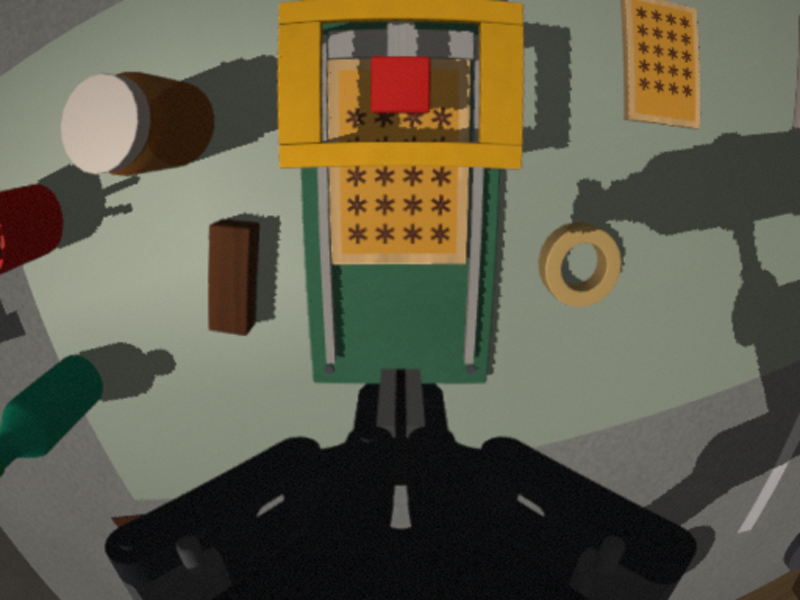

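Wrist view 2: the board's far edge meets the stop at row ~58. The window inner edges are at columns 321–480 and rows 22–143, and the pad is at 371–431 × 57–112. Measuring.

Run:
```python
from go import *
import pickle
c=pickle.load(open("w2.pkl","rb"))
im=cv2.imread("pics/w2.png").astype(int);b,g,r=[im[...,i] for i in range(3)]
m=(r>110)&(g<70)&(b<70);m[:, :220]=0;m[:,290:]=0;m[90:]=0;ys,xs=np.nonzero(m)
def p(nm,uv,z):
    W=onz("wrist",np.array(uv,float),z,c);print(nm,np.round(uv,1),np.round(RP.T@(W-P0)*1e3,1))
p("pad",(xs.mean(),ys.mean()),.075)
k=.64
for nm,uv,z in (("winNL",(321,143),.097),("winNR",(480,142),.097),("winFL",(322,22),.097),("winFR",(480,22),.097),("outNL",(279,167),.097),("outNR",(522,167),.097),("outFL",(279,3),.097),("outFR",(522,3),.097),("brdL",(331,264),.03),("brdR",(467,263),.03),("baseL",(315,382),.015),("baseR",(487,381),.015)): p(nm,np.array(uv)*k,z)
```

```text
pad [255.6  53.6] [-0.1 -0.7 75. ]
winNL [205.4  91.5] [-36.1  43.6  97. ]
winNR [307.2  90.9] [-35.6 -46.2  97. ]
winFL [206.1  14.1] [35.2 42.7 97. ]
winFR [307.2  14.1] [ 35.2 -46.1  97. ]
outNL [178.6 106.9] [-48.9  68.7  97. ]
outNR [334.1 106.9] [-49.1 -71.3  97. ]
outFL [178.6   1.9] [49.4 68.  97. ]
outFR [334.1   1.9] [ 49.3 -70.8  97. ]
brdL [211.8 169. ] [-125.    50.4   30. ]
brdR [298.9 168.3] [-124.4  -50.7   30. ]
baseL [201.6 244.5] [-233.4   72.5   15. ]
baseR [311.7 243.8] [-232.7  -75.8   15. ]
```

jog_arm(
  rows=[
    [[0,40,0,0,0,0,1],[10,80,0,0,0,0,1],[40,115,0,0,0,0,1],[70,116,0,0,0,0,1],[70,116,0,0,0,0,1],[70,116,0,0,0,0,1]],
  ],
)

```text
t: 7.0
tcp_pos: [0.622, 0.0516, 0.1585]
eef_rot: [[-0.006, 0.975, -0.22], [-0.0, -0.22, -0.975], [-1.0, -0.006, 0.001]]
force: [0.5, 0.8, 0.1]
grip_width: -0.001
```

```bash
python3 go.py -6 -1.2 80
python3 - <<'E'
from h import *
im=bot.get_image("side");cv2.imwrite("pics/d3.png",cv2.resize(im[140:300,180:340],(640,640),interpolation=cv2.INTER_CUBIC)[:600])
E
```

```text
t 7.0 tip press [ -7.3  -1.  147.5] F [0.48 0.75 0.06] grip -0.001 lim j [ -2.  34.  77.  -0.  69. 100.]
shift [67.5  1.6  0.1] turn [-0.001  0.001  0.006]
```

View pics/d3.png

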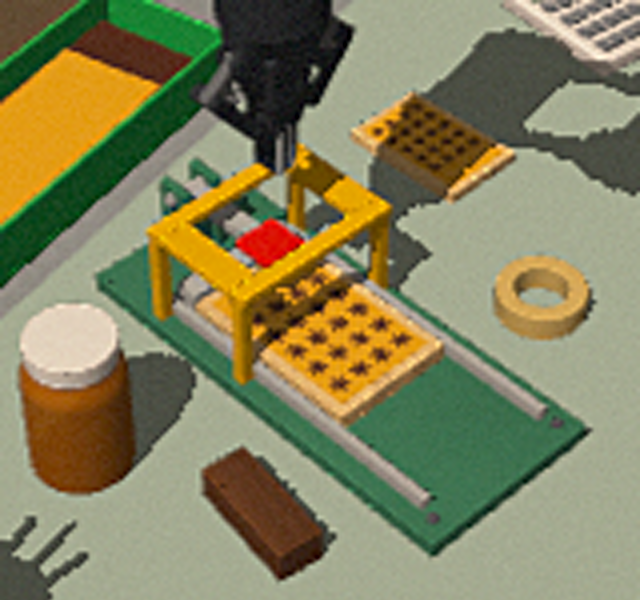

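Side view: shut fingertips are at (280,170), above the window. The wide linkage is about 65 mm up from the tips, clear of the plate, and the board is in against the stop. Descending.

jog_arm(
  rows=[
    [[15,2,0,0,0,0,1],[30,2,0,0,0,0.006,1],[45,2,0,0,0,0.006,1],[58,2,0,0,0,0.006,1],[66,2,0,0,0,0.006,1],[68,2,0,0,0,0.006,1],[68,2,0,0,0,0.006,1]],
  ],
)

```text
t: 7.75
tcp_pos: [0.6247, 0.0512, 0.0923]
eef_rot: [[0.003, 0.975, -0.22], [-0.002, -0.22, -0.975], [-1.0, 0.004, 0.001]]
force: [0.2, -0.5, -0.1]
grip_width: -0.004
```

jog_arm(
  rows=[
    [[3,0,0,0,0,0,1],[6,0,0,0,0,0,1],[9,0,0,0,0,0,1],[11,0,0,0,0,0,1],[13,0,0,0,0,0,1],[14,0,0,0,0,0,1]],
  ],
)

```text
t: 8.35
tcp_pos: [0.6251, 0.0512, 0.0787]
eef_rot: [[0.004, 0.975, -0.22], [-0.002, -0.22, -0.975], [-1.0, 0.005, 0.001]]
force: [-0.6, -0.1, 4.9]
grip_width: 0.003
```

```bash
python3 go.py -6 -1.2 62
```

```text
t 8.35 tip press [-4.1 -0.7 67.7] F [-0.64 -0.09  4.92] grip 0.003 lim j [ -2.  39.  82.  -0.  59. 100.]
shift [ 5.7 -1.9  0.5] turn [-0.     0.001 -0.005]
```

jog_arm(
  rows=[
    [[2,0,0,0,0,0,1],[3,-1,0,0,0,0,1],[4,-1,0,0,0,0,1],[4,-1,0,0,0,0,1]],
  ],
)

```text
t: 8.75
tcp_pos: [0.6252, 0.0512, 0.0755]
eef_rot: [[0.007, 0.975, -0.22], [-0.002, -0.22, -0.975], [-1.0, 0.007, 0.0]]
force: [0.9, -0.7, 6.8]
grip_width: 0.001
```

jog_arm(
  rows=[
    [[1,0,0,0,0,0,1],[2,0,0,0,0,0,1],[2,0,0,0,0,0,1]],
  ],
)

```text
t: 9.05
tcp_pos: [0.6253, 0.0512, 0.0741]
eef_rot: [[0.008, 0.975, -0.22], [-0.002, -0.22, -0.975], [-1.0, 0.008, 0.0]]
force: [-1.9, 0.8, 7.5]
grip_width: -0.003
```

jog_arm(
  rows=[
    [[1,0,0,0,0,0,1],[2,0,0,0,0,0,1],[2,0,0,0,0,0,1]],
  ],
)

```text
t: 9.35
tcp_pos: [0.6254, 0.0512, 0.0733]
eef_rot: [[0.008, 0.975, -0.22], [-0.002, -0.22, -0.975], [-1.0, 0.009, 0.0]]
force: [-4.3, 0.2, 10.7]
grip_width: -0.001
```

jog_arm(
  rows=[
    [[1,0,0,0,0,0,1],[2,0,0,0,0,0,1],[2,0,0,0,0,0,1]],
  ],
)

```text
t: 9.65
tcp_pos: [0.6254, 0.0512, 0.0731]
eef_rot: [[0.009, 0.975, -0.22], [-0.002, -0.22, -0.975], [-1.0, 0.01, 0.0]]
force: [-5.2, 0.4, 14.2]
grip_width: 0.003
```

Hard stop reached: the force rises with no more travel, at tip height about 62 mm. Adding a little more and holding.

jog_arm(
  rows=[
    [[2,0,0,0,0,0,1],[3,0,0,0,0,0,1],[3,0,0,0,0,0,1],[3,0,0,0,0,0,1],[3,0,0,0,0,0,1],[3,0,0,0,0,0,1],[3,0,0,0,0,0,1],[3,0,0,0,0,0,1]],
  ],
)

```text
t: 10.45
tcp_pos: [0.6255, 0.0512, 0.0728]
eef_rot: [[0.011, 0.975, -0.22], [-0.003, -0.22, -0.976], [-1.0, 0.011, 0.0]]
force: [-8.0, 0.2, 21.0]
grip_width: 0.004
```

```bash
python3 go.py -6 -1.2 150;python3 - <<'E'
from h import *
im=bot.get_image("side");cv2.imwrite("pics/d4.png",cv2.resize(im[140:240,190:310],(720,600),interpolation=cv2.INTER_CUBIC))
E
```

```text
t 10.45 tip press [-3.6 -0.7 61.8] F [-8.01  0.15 20.99] grip 0.004 lim j [ -2.  39.  82.  -0.  58. 101.]
shift [-88.2  -1.3   0.6] turn [-0.     0.    -0.011]
```

View pics/d4.png

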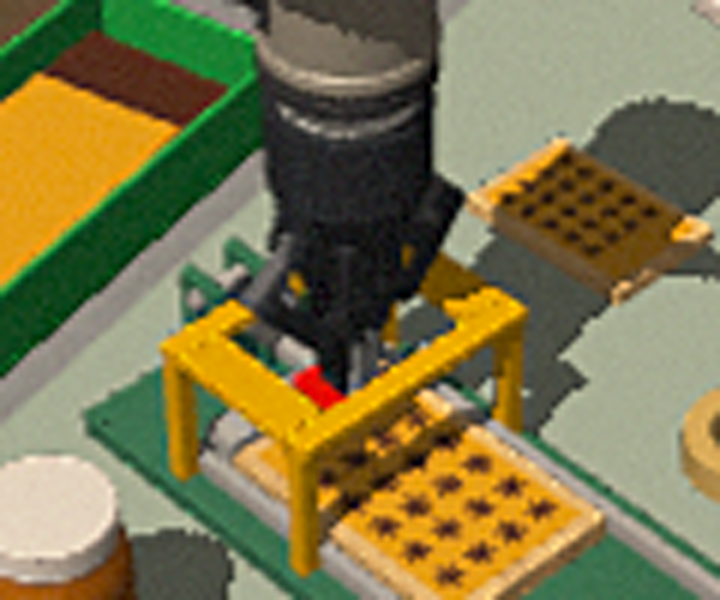

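The view shows the pad pressed down inside the window, the linkage above the plate, and the board still home. The lever has been at its stop for about 1.1 s, so releasing straight up.

jog_arm(
  rows=[
    [[-4,0,0,0,0,0,1],[-10,0,0,0,0,0,1],[-17,0,0,0,0,0,1],[-27,0,0,0,0,0,1],[-42,0,0,0,0,0,1],[-60,0,0,0,0,0,1],[-80,0,0,0,0,0,1],[-100,0,0,0,0,0,1]],
  ],
)

```text
t: 11.3
tcp_pos: [0.6243, 0.0514, 0.1735]
eef_rot: [[0.01, 0.975, -0.22], [-0.003, -0.22, -0.976], [-1.0, 0.01, 0.0]]
force: [-0.5, 0.2, 0.2]
grip_width: 0.002
```

jog_arm(
  rows=[
    [[-30,-30,0,0,0,-0.01,1],[-50,-70,0,0,0,-0.01,1],[-60,-110,0,0,0,-0.01,1],[-60,-117,0,0,0,-0.01,1],[-60,-117,0,0,0,-0.01,1],[-60,-117,0,0,0,-0.01,1]],
  ],
)

```text
t: 11.9
tcp_pos: [0.5105, 0.0771, 0.2322]
eef_rot: [[0.001, 0.975, -0.22], [-0.0, -0.22, -0.975], [-1.0, 0.001, 0.0]]
force: [-0.1, 0.7, -0.7]
grip_width: -0.002
```

Run:
```python
from go import *
c=bot.get_calibration("wrist");im=bot.get_image("wrist");target(-120,0,220)
cv2.imwrite("pics/w5b.png",cv2.resize(im,(800,600),interpolation=cv2.INTER_CUBIC))
im=im.astype(int);b,g,r=[im[...,i] for i in range(3)]
m=(r>110)&(g<70)&(b<70);m[:, :220]=0;m[:,290:]=0;m[90:]=0;ys,xs=np.nonzero(m)
print("pad",len(xs),RP.T@(onz("wrist",(xs.mean(),ys.mean()),.075,c)-P0)*1e3)
```

```text
t 11.95 tip press [-121.5   -0.8  220.8] F [ 0.37  0.72 -0.22] grip -0.006 lim j [  0.  19.  90.  -0.  71. 103.]
shift [ 0.8  1.5 -0.8] turn [-0.  0. -0.]
pad 1334 [-0.25461708 -0.71931306 75.        ]
```

View pics/w5b.png

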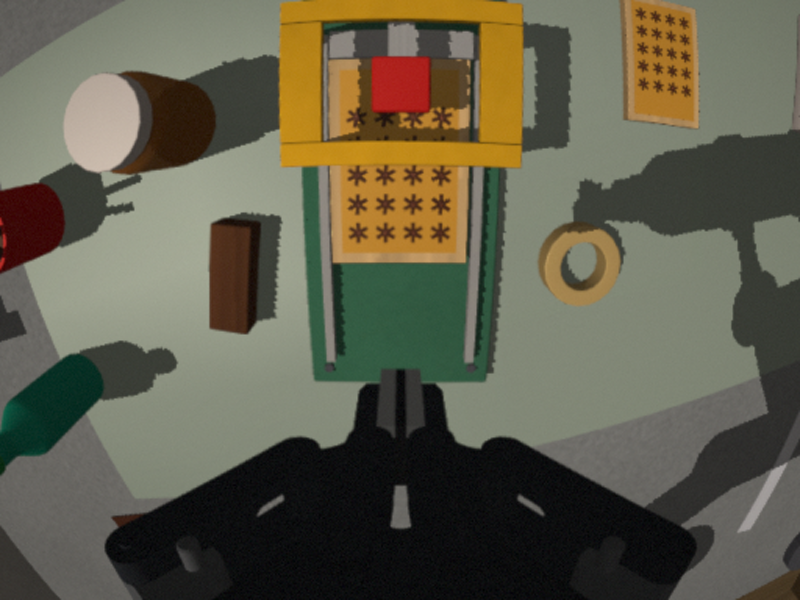

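The pad is back up at the same pixels as before (371–431 × 57–112). The board edge is unchanged at row ~263, and the bystanders in view haven't moved. The robot is clear, so handing in.

```bash
python3 -c "
from bench import bot
print(bot.close_job())"
```

```text
the job is handed in; nothing more can be done
None
```

The job is done and handed in at about 12 s of robot time, with no check failing or disagreeing.

- **Board:** I pushed the larger board about 52 mm along the rails with the shut fingertips. It stopped moving as the push force rose to about 14 N. The wrist camera then put its near edge at x ≈ -124.7 mm in the press frame, against -125 mm when home.
- **Lever:** I pressed the red lever through the middle of the guard window to its hard stop, with the fingertips at about 62 mm and the force rising to 21 N with almost no further travel. I held it there about 1.1 s and came straight up.
- **Final checks:** The last wrist view shows the pad raised again, the board still home and the bystanders in view unmoved. The arm was clear and the wrist force was about zero. The calculator was out of that last view, but the arm never went near it.
- **Guard:** I saw no sign of contact with it. The fingertips went in within about 5 mm of the window's middle, and the gripper's wide linkage stayed above the plate in the side view.

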